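# Sweep a hob's touch bar up to full power

### The arm

A 6-joint arm with a two-finger parallel gripper is mounted at the origin on a cart in front of the work surface, level with it; the furniture and walls round the work are solid. World frame = base frame: x ahead of the robot, y to its left, z up, the work surface at z = 0. Lengths are in m, angles in rad, forces in N, time in s.
With the tool pointing down it reaches from about 0.35 to 1 m from the base axis. Payload 7.1 kg.
Tool frame: the origin (TCP) lies between the finger pads, 19 mm behind the fingertips; this is the grasp point; z points along the fingers, y is the line along which they close (so a half turn about z gives the same grasp; the last joint's range is limited). The gripper opens to 85 mm and grips with 20 to 120 N. Pads are 22 mm wide; open, the fingers measure 114 mm over their backs; the gripper's body (76 mm by 85 mm) begins 54 mm behind the grasp point. The pads swing forward as they close: fully open they stand 13 mm farther back than shut.
Start: joints at [1.278, 0.423, 1.63, -0, 1.089, -0.019], TCP at [0.169, 0.602, 0.25] pointing down, gripper open.
Joint ranges: [-3, 3], [-0.9, 2.11], [0.09, 2.58], [-1.31, 4.45], [0.11, 2.69], [-2.54, 2.54]. Speed limits (rad/s): [2.39, 2.39, 3.01, 3.14, 3.14, 3.14].

### API

Orientations are given as a rotation vector (axis times angle).
In Python, from workcell import sense, imaging, manip gives the robot as it stands. The module is installed in compiled form; this text tells all that it offers.
- The arm moves only by the tool send_rows, never from a script. Its argument "series" is a list of rows, each an object of numbers: "x", "y", "z": the shift along the world's x, y, z in m; "rx", "ry", "rz": the turn, a rotation vector about the world's x, y, z in rad; "gripper": the opening in per cent of the stroke, from 0 (shut) to 100 (fully open). A call has 1 to 10 rows; each row is the pose to reach, as a shift and turn from the pose commanded when the call began; what a row does not reach only later rows make up. A row lasts 1/12 s, in which the tool goes at most 41.7 mm and 7.16 degrees, less where a joint would pass 70% of its speed; a pose out of reach is approached as far as the arm can. A call with a gripper value outside its range is refused whole. The fingers move at their own pace and stop on an object; "newtons" is the grip in N (left out, the last holds). Time passes only in rows, so rows that repeat a pose let the fingers close. It gives the time, the measured TCP pose, the force, the opening and the grip force at its end, in the units of the state.
- sense(): the state, without advancing time (a new reading comes with each control period).
- imaging.camera(name): name is "scene" or "top" or "wrist"; returns the picture (420x560x3 uint8, red, green, blue); there is no depth.
- imaging.camera_params(name): a dict with "fx", "fy", "cx", "cy" (pixels), "R" (3x3) and "t" (3): a world point X has camera coordinates R X + t. Camera axes: x right, y down, z forward; pixel columns grow to the right and rows downward; lengths in m; the calibration is good to about 2 mm. A picture is of the moment at which its call begins: read the wrist's pose just before it. camera_params takes no time and is no camera call; for the wrist camera it gives the pose at the moment of the call.
- manip.sign_off(): hands the job in; it is judged then, once.
The state is a dict: "clock": time; "joints": joint angles; "qd": joint speeds; "effort": joint torques, N m; "tool_pos": TCP position; "orientation": TCP orientation; "force": force on the tool from outside, world axes, zero at the start; "moment": the same for the moment, N m; "grip_width": finger opening in m; "gripper_force": force on a finger pad.
Only numpy, scipy, OpenCV 4.12 (cv2) and the standard library are available. Lean on these libraries where they do the work, as an engineer would, in place of code of your own. Each camera call takes 0.05 s, during which the arm holds its last target. There are 200 camera calls.

### The job

Turn the portable induction hob up to full: set your fingertips lightly on the white touch bar at the end by the blue mark and slide them along the whole bar to the end by the orange mark, without losing contact on the way. Finish with the fingertips still resting lightly on the bar at the orange end, held there. Grasp nothing, and leave the saucepan and the other things around where they are.

Things in the scene. Friction and masses are not known exactly. Their poses are not given: they have to be found in the camera images.
- portable_hob: portable induction hob, fixed to the worktop, grey tray with black glass top, 280 x 280 x 50 mm. Origin: centre of its underside, on the worktop; x points to its back, y to its left, z up. It stands turned by up to 0.3 rad.
- bar_mid (a point): centre of the white touch bar's upper face (unpressed), 58 mm above the worktop, 115 mm in front of the hob's centre; axes as the hob's. The bar is 200 mm long along y (100 mm either side of this point), 34 mm wide along x, flat, with black ticks, 8 mm proud of the glass. The saucepan stands some 65 mm behind it. Closed fingers fit on its width; open ones would straddle it.
- power_bar (a joint): how far the whole touch bar is pressed down, in m: 0 untouched, 0.006 at its stop. It sinks level wherever it is touched, on a spring: about 1 N starts it moving, then 1.5 N per mm, about 10 N at the stop. It counts as touched from 0.0008; 2 to 4 mm is a good light touch.
- low_mark: blue disc, 24 mm across, 2 mm thick, fixed on the black glass on the bar's centre line, 20 mm beyond the bar's low-power end (its centre is 120 mm from bar_mid). Either end of the bar may be the blue one. Origin at its underside.
- high_mark: orange disc, same size, in the same way 20 mm beyond the full-power end of the bar.
- saucepan: open steel saucepan, 150 mm across the rim, 85 mm high, loose, standing on the back part of the hob. Origin at the centre of its underside.
- lemon_1: yellow lemon, 83 x 58 x 58 mm, loose, on the worktop to the left of the hob. Origin underneath.
- spice_jar_1: spice jar with dark cap, 41 mm across, 105 mm high, loose, right of the hob, towards the back. Origin underneath.
- spice_jar_2: another such spice jar, 41 mm across, 105 mm high, loose, right of the hob, nearer the robot. Origin underneath.
- kitchen_timer: round red and white kitchen timer, 68 mm across, 55 mm high, loose, front right of the hob. Origin underneath.
- mug_3: blue striped mug, 86 x 120 x 90 mm, loose, at the front right corner of the worktop. Origin underneath.
- teaspoon_1: metal teaspoon, 132 x 26 x 9 mm, loose, lying on the worktop to the left of the hob. Origin underneath.

How it is judged:
On the way, in this order (a step that is already met when the one before it is completed fails the run):
1. the fingertips press the bar in the 35 mm next to its blue end (horizontal distance between the grasp point and low_mark below 0.055 m and value of joint power_bar above 0.0008 m), for 0.1 s.
2. they pass the middle of the bar, pressing it (horizontal distance between the grasp point and bar_mid below 0.02 m and value of joint power_bar above 0.0008 m), for 0.02 s.
3. they press the bar in the 35 mm next to its orange end (horizontal distance between the grasp point and high_mark below 0.055 m and value of joint power_bar above 0.0008 m), for 0.3 s.
At the end, for the whole second after the job is handed in: The fingertips still press the bar (sunk by more than 0.8 mm, finger force 0.5 to 15 N) with the TCP within 55 mm of the orange mark's centre, seen from above; every loose thing is within 30 mm of where it stood (all of step 3 and contact force between the fingers and portable_hob between 0.5 and 15 N and distance of each of saucepan, lemon_1, spice_jar_1, spice_jar_2, kitchen_timer, mug_3, teaspoon_1 from where it was at the start of the episode below 0.03 m); the arm keeps its last pose, push and grip.
It fails at once if the fingertips are low over the middle 120 mm of the bar without touching it (contact lost, TCP less than 40 mm above the bar) (y of the grasp point in the frame of bar_mid between -0.06 and 0.06 m and x of the grasp point in the frame of bar_mid between -0.025 and 0.025 m and z of the grasp point in the frame of bar_mid below 0.04 m and value of joint power_bar below 0.0004 m).
It fails at once if the fingers press on the hob with more than 20 N (contact force between the fingers and portable_hob above 20 N).
It fails at once if the saucepan is moved by more than 30 mm, lifted or knocked over (distance of saucepan from where it was at the start of the episode above 0.03 m or angle between saucepan's own z axis and vertical above 0.5 rad).
It fails at once if another loose thing (lemon, spice jars, timer, mug, teaspoon) is moved by more than 30 mm, lifted or knocked over (distance of any of lemon_1, spice_jar_1, spice_jar_2, kitchen_timer, mug_3, teaspoon_1 from where it was at the start of the episode above 0.03 m or angle between any of spice_jar_1, spice_jar_2, kitchen_timer, mug_3's own z axis and vertical above 0.5 rad).
It also fails if it takes over 40 s, if anything falls off the work surface, if the arm or the gripper's body presses on something with over 40 N, if the wrist force passes 120 N, or if a joint passes its speed limit or range.

## Working session

There is one attempt and no reset: what is moved stays moved. The work goes in short steps, Python scripts to look and compute and a tool call to move; the robot and the scene stay as the last step left them, time stands still between calls to the robot, and variables do not carry over. Pictures are saved under pics/ and viewed, at most 10 in all, crops included, and the job is handed in when it is done.

Besides the shell and the picture viewer there is one more tool, called after ">>>" by a JSON object that holds its "name" and its "arguments". send_rows: Moves the arm, as the interface text tells. Its arguments: {"type":"object","properties":{"series":{"type":"array"},"newtons":{"type":"number"}},"required":["series"]}

```bash
mkdir -p pics; python3 - <<'E'
from workcell import sense, imaging, manip
import cv2
s=sense();print(s)
for n in("top","scene"):
    im=imaging.camera(n);p=imaging.camera_params(n);print(n,p)
    cv2.imwrite(f"pics/{n}0.png",im[:,:,::-1])
E
```

```text
{'clock': 0.0, 'joints': array([ 1.27802662e+00,  4.23853080e-01,  1.63075509e+00,  1.70601086e-05,
        1.08860849e+00, -1.89779939e-02]), 'qd': array([ 5.80776505e-04, -2.27808439e-04, -9.57465446e-04,  4.84592055e-05,
        1.42655953e-03, -3.91073621e-04]), 'effort': array([ 1.91375643e-04, -5.57383776e+01, -2.81750965e+01, -1.56933838e-04,
        7.42808188e-03, -6.16124862e-05]), 'tool_pos': array([0.16878668, 0.6011977 , 0.24921247]), 'orientation': array([-4.28704738e-01, -3.11193389e+00,  2.51616427e-03]), 'force': array([-0.97628833, -0.42329544, -0.1190185 ]), 'moment': array([-0.03318893, -0.00106651, -0.02382991]), 'gripper_force': 0.0, 'grip_width': 0.08556546869063225}
top {'fx': 443.51237449762914, 'fy': 443.51237449762914, 'cx': 283.70137849005454, 'cy': 205.35715073304704, 'R': array([[-0.02530396, -0.9994771 ,  0.02013054],
       [-0.99898503,  0.02453062, -0.03777768],
       [ 0.03726411, -0.02106603, -0.99908338]]), 't': array([-0.01218527,  0.53947267,  1.24319901])}
scene {'fx': 546.6223158736238, 'fy': 546.6223158736238, 'cx': 279.55934536371404, 'cy': 219.39501552371883, 'R': array([[-0.58156665, -0.81341991,  0.0113264 ],
       [-0.32283307,  0.21798977, -0.92100992],
       [ 0.74669876, -0.53928518, -0.38937443]]), 't': array([0.28581898, 0.25870146, 1.47494249])}
```

View pics/top0.png

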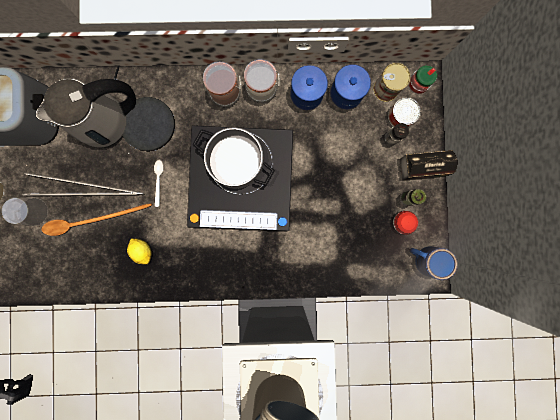

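The top view shows the hob at the centre, with the orange mark at about (194,218), the blue mark at about (283,222) and the white bar between them. The pan sits behind the bar. I'll enlarge that area to read it more closely.

```bash
python3 - <<'E'
import cv2
im=cv2.imread("pics/top0.png")[115:240,180:300]
cv2.imwrite("pics/crop.png",cv2.resize(im,None,fx=4.8,fy=4.8,interpolation=cv2.INTER_CUBIC))
E
```

```text
(no output)
```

View pics/crop.png

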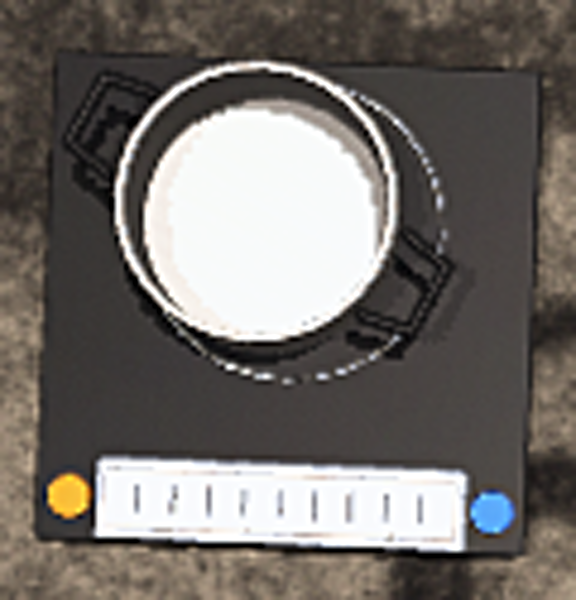

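View pics/scene0.png

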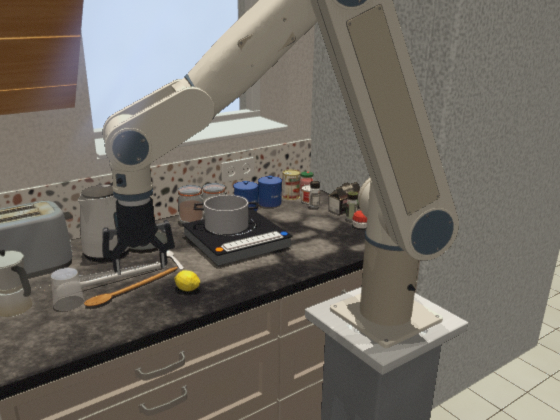

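The orange mark is at crop (69,495) and the blue at (492,512). The bar corners are (97,457), (466,470), (465,551) and (97,538). The scene view confirms the layout, with the gripper hovering left of the hob near the lemon.

```bash
python3 - <<'E'
from workcell import sense, imaging
import numpy as np
from scipy.spatial.transform import Rotation as Ro
p=imaging.camera_params("top");R,t=p["R"],p["t"]
def w(c,z):
    u,v=180+(c[0]+.5)/4.8-.5,115+(c[1]+.5)/4.8-.5
    d=R.T@np.array([(u-p["cx"])/p["fx"],(v-p["cy"])/p["fy"],1]);o=-R.T@t
    return o+d*(z-o[2])/d[2]
O=w((69,495),.052);B=w((492,512),.052);C=[w(c,.058) for c in((97,457),(466,470),(465,551),(97,538))]
M=np.mean(C,0)
print("O",O,"B",B,"mid",(O+B)/2,"M",M,"len",np.linalg.norm(O-B)); print(np.array(C))
d=(O-B)[:2];print("yaw",np.arctan2(-d[0],d[1]))
s=sense();print(Ro.from_rotvec(s["orientation"]).as_matrix())
print("pan rim centre",w((256,200),.135),w((115,200),.135),"handle",w((405,340),.12))
E
```

```text
O [0.50979054 0.21997073 0.052     ] B [ 0.49411803 -0.01929393  0.052     ] mid [0.50195428 0.1003384  0.052     ] M [0.50163429 0.09947935 0.058     ] len 0.23977740268037911
[[ 0.53073217  0.202778    0.058     ]
 [ 0.51822484 -0.00508237  0.058     ]
 [ 0.47247839 -0.00338638  0.058     ]
 [ 0.48510176  0.20360814  0.058     ]]
yaw -0.0654093718641233
[[-9.62740274e-01  2.70427427e-01 -4.13085689e-04]
 [ 2.70427738e-01  9.62739412e-01 -1.28977622e-03]
 [ 4.89030099e-05 -1.35342934e-03 -9.99999083e-01]]
pan rim centre [0.6627358 0.1032515 0.135    ] [0.66440092 0.17787434 0.135     ] handle [0.5875905 0.0262764 0.12     ]
```

>>> {"name": "send_rows", "arguments": {"series": [{"x":0.033,"y":-0.058,"rz":0.02,"gripper":0},{"x":0.066,"y":-0.116,"rz":0.05,"gripper":0},{"x":0.098,"y":-0.173,"rz":0.08,"gripper":0},{"x":0.131,"y":-0.231,"rz":0.11,"gripper":0},{"x":0.164,"y":-0.289,"rz":0.14,"gripper":0},{"x":0.328,"y":-0.577,"rz":0.208,"gripper":0},{"x":0.328,"y":-0.577,"rz":0.208,"gripper":0},{"x":0.328,"y":-0.577,"rz":0.208,"gripper":0},{"x":0.328,"y":-0.577,"rz":0.208,"gripper":0},{"x":0.328,"y":-0.577,"rz":0.208,"gripper":0}], "newtons": 20}}

```text
schema error: expected keys x, y, z, rx, ry, rz, gripper
```

>>> {"name": "send_rows", "arguments": {"series": [{"x":0.328,"y":-0.577,"z":0,"rx":0,"ry":0,"rz":0.208,"gripper":0},{"x":0.328,"y":-0.577,"z":0,"rx":0,"ry":0,"rz":0.208,"gripper":0},{"x":0.328,"y":-0.577,"z":0,"rx":0,"ry":0,"rz":0.208,"gripper":0},{"x":0.328,"y":-0.577,"z":0,"rx":0,"ry":0,"rz":0.208,"gripper":0},{"x":0.328,"y":-0.577,"z":0,"rx":0,"ry":0,"rz":0.208,"gripper":0},{"x":0.328,"y":-0.577,"z":0,"rx":0,"ry":0,"rz":0.208,"gripper":0},{"x":0.328,"y":-0.577,"z":0,"rx":0,"ry":0,"rz":0.208,"gripper":0},{"x":0.328,"y":-0.577,"z":0,"rx":0,"ry":0,"rz":0.208,"gripper":0},{"x":0.328,"y":-0.577,"z":0,"rx":0,"ry":0,"rz":0.208,"gripper":0},{"x":0.328,"y":-0.577,"z":0,"rx":0,"ry":0,"rz":0.208,"gripper":0}], "newtons": 20}}

```text
clock: 0.93
tool_pos: [0.3752, 0.2376, 0.25]
orientation: [0.103, 3.14, -0.0]
force: [1.8, 0.3, -0.8]
grip_width: 0.0003
gripper_force: 0.0
```

>>> {"name": "send_rows", "arguments": {"series": [{"x":0.122,"y":-0.2135,"z":0,"rx":0,"ry":0,"rz":0,"gripper":0},{"x":0.122,"y":-0.2135,"z":0,"rx":0,"ry":0,"rz":0,"gripper":0},{"x":0.122,"y":-0.2135,"z":0,"rx":0,"ry":0,"rz":0,"gripper":0},{"x":0.122,"y":-0.2135,"z":0,"rx":0,"ry":0,"rz":0,"gripper":0},{"x":0.122,"y":-0.2135,"z":0,"rx":0,"ry":0,"rz":0,"gripper":0},{"x":0.122,"y":-0.2135,"z":0,"rx":0,"ry":0,"rz":0,"gripper":0},{"x":0.122,"y":-0.2135,"z":-0.04,"rx":0,"ry":0,"rz":0,"gripper":0},{"x":0.122,"y":-0.2135,"z":-0.08,"rx":0,"ry":0,"rz":0,"gripper":0},{"x":0.122,"y":-0.2135,"z":-0.12,"rx":0,"ry":0,"rz":0,"gripper":0},{"x":0.122,"y":-0.2135,"z":-0.12,"rx":0,"ry":0,"rz":0,"gripper":0}]}}

```text
clock: 1.77
tool_pos: [0.4917, 0.0254, 0.1232]
orientation: [-0.104, -3.126, 0.001]
force: [-2.0, 0.5, -0.4]
grip_width: 0.0004
gripper_force: 0.0
```

```bash
python3 - <<'E'
from workcell import sense, imaging
import cv2,numpy as np
s=sense();p=imaging.camera_params("wrist");im=imaging.camera("wrist")
print(s["clock"],s["tool_pos"],s["orientation"],s["force"])
def pr(X):
    c=p["R"]@np.array(X)+p["t"];return (p["fx"]*c[0]/c[2]+p["cx"],p["fy"]*c[1]/c[2]+p["cy"]),c[2]
tip=s["tool_pos"]-[0,0,.019]
for n,X in dict(tip=tip,B=[.4941,-.0193,.052],O=[.5098,.22,.052],mid=[.502,.1,.058],under=[tip[0],tip[1],.058]).items():print(n,pr(X))
cv2.imwrite("pics/w1.png",im[:,:,::-1])
E
```

```text
1.7667 [0.49166117 0.02536111 0.12316036] [-1.04397825e-01 -3.12607002e+00  1.32870852e-03] [-2.01525076  0.45541976 -0.39513362]
tip ((np.float64(272.79804193832985), np.float64(270.1718295161665)), np.float64(0.1639412656240857))
B ((np.float64(208.7340645313742), np.float64(238.59034330095812)), np.float64(0.21519902556179038))
O ((np.float64(557.0829181027652), np.float64(238.70415396815037)), np.float64(0.21489925020169875))
mid ((np.float64(385.20939633130325), np.float64(242.43294497449733)), np.float64(0.20937627631448025))
under ((np.float64(273.12329635493865), np.float64(234.94192454896103)), np.float64(0.20776412873198236))
```

View pics/w1.png

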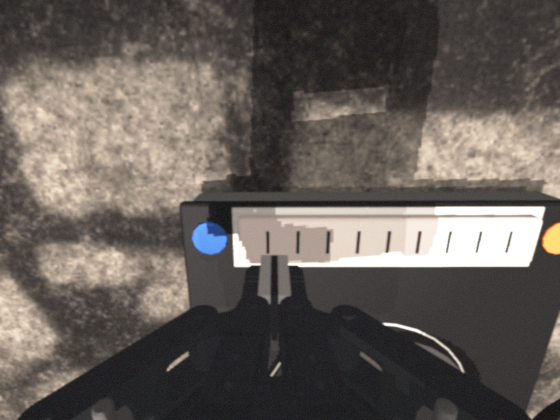

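The blue mark appears at (210,238), where I predicted (209,239), so the estimates are good. Next I settle and lower to just above the bar.

>>> {"name": "send_rows", "arguments": {"series": [{"x":0,"y":0,"z":-0.01,"rx":0,"ry":0,"rz":0,"gripper":0},{"x":0,"y":0,"z":-0.02,"rx":0,"ry":0,"rz":0,"gripper":0},{"x":0,"y":0,"z":-0.03,"rx":0,"ry":0,"rz":0,"gripper":0},{"x":0,"y":0,"z":-0.04,"rx":0,"ry":0,"rz":0,"gripper":0},{"x":0,"y":0,"z":-0.04,"rx":0,"ry":0,"rz":0,"gripper":0},{"x":0,"y":0,"z":-0.04,"rx":0,"ry":0,"rz":0,"gripper":0},{"x":0,"y":0,"z":-0.04,"rx":0,"ry":0,"rz":0,"gripper":0},{"x":0,"y":0,"z":-0.04,"rx":0,"ry":0,"rz":0,"gripper":0}]}}

```text
clock: 2.48
tool_pos: [0.4972, 0.026, 0.0905]
orientation: [0.103, 3.139, 0.0]
force: [-0.5, 0.3, 0.3]
grip_width: -0.0
gripper_force: 0.0
```

>>> {"name": "send_rows", "arguments": {"series": [{"x":0,"y":-0.002,"z":-0.004,"rx":0,"ry":0,"rz":0,"gripper":0},{"x":0,"y":-0.002,"z":-0.008,"rx":0,"ry":0,"rz":0,"gripper":0},{"x":0,"y":-0.002,"z":-0.011,"rx":0,"ry":0,"rz":0,"gripper":0},{"x":0,"y":-0.002,"z":-0.014,"rx":0,"ry":0,"rz":0,"gripper":0},{"x":0,"y":-0.002,"z":-0.015,"rx":0,"ry":0,"rz":0,"gripper":0},{"x":0,"y":-0.002,"z":-0.015,"rx":0,"ry":0,"rz":0,"gripper":0},{"x":0,"y":-0.002,"z":-0.015,"rx":0,"ry":0,"rz":0,"gripper":0},{"x":0,"y":-0.002,"z":-0.015,"rx":0,"ry":0,"rz":0,"gripper":0}]}}

```text
clock: 3.15
tool_pos: [0.4968, 0.0239, 0.0751]
orientation: [-0.103, -3.14, 0.0]
force: [-0.7, -1.3, 2.9]
grip_width: 0.0001
gripper_force: 1.6
```

>>> {"name": "send_rows", "arguments": {"series": [{"x":0,"y":0,"z":-0.0007,"rx":0,"ry":0,"rz":0,"gripper":0},{"x":0,"y":0,"z":-0.0015,"rx":0,"ry":0,"rz":0,"gripper":0},{"x":0,"y":0,"z":-0.0015,"rx":0,"ry":0,"rz":0,"gripper":0},{"x":0,"y":0,"z":-0.0015,"rx":0,"ry":0,"rz":0,"gripper":0},{"x":0,"y":0,"z":-0.0015,"rx":0,"ry":0,"rz":0,"gripper":0}]}}

```text
clock: 3.57
tool_pos: [0.4968, 0.0239, 0.0736]
orientation: [-0.103, -3.14, 0.0]
force: [-2.3, -1.6, 5.3]
grip_width: -0.0003
gripper_force: 2.7
```

>>> {"name": "send_rows", "arguments": {"series": [{"x":0.0002,"y":0.003,"z":0,"rx":0,"ry":0,"rz":0,"gripper":0},{"x":0.0005,"y":0.008,"z":0,"rx":0,"ry":0,"rz":0,"gripper":0},{"x":0.0009,"y":0.014,"z":0,"rx":0,"ry":0,"rz":0,"gripper":0},{"x":0.0013,"y":0.02,"z":0,"rx":0,"ry":0,"rz":0,"gripper":0},{"x":0.0017,"y":0.026,"z":0,"rx":0,"ry":0,"rz":0,"gripper":0},{"x":0.0021,"y":0.032,"z":0,"rx":0,"ry":0,"rz":0,"gripper":0},{"x":0.0025,"y":0.038,"z":0,"rx":0,"ry":0,"rz":0,"gripper":0},{"x":0.0029,"y":0.044,"z":0,"rx":0,"ry":0,"rz":0,"gripper":0},{"x":0.0033,"y":0.05,"z":0,"rx":0,"ry":0,"rz":0,"gripper":0},{"x":0.0035,"y":0.054,"z":0,"rx":0,"ry":0,"rz":0,"gripper":0}]}}

```text
clock: 4.4
tool_pos: [0.5009, 0.0782, 0.0738]
orientation: [0.103, 3.139, -0.0]
force: [-0.2, -3.8, 5.3]
grip_width: -0.0001
gripper_force: 2.7
```

>>> {"name": "send_rows", "arguments": {"series": [{"x":0.0002,"y":0.004,"z":0,"rx":0,"ry":0,"rz":0,"gripper":0},{"x":0.0005,"y":0.009,"z":0,"rx":0,"ry":0,"rz":0,"gripper":0},{"x":0.0009,"y":0.014,"z":0,"rx":0,"ry":0,"rz":0,"gripper":0},{"x":0.0013,"y":0.02,"z":0,"rx":0,"ry":0,"rz":0,"gripper":0},{"x":0.0017,"y":0.026,"z":0,"rx":0,"ry":0,"rz":0,"gripper":0},{"x":0.0021,"y":0.032,"z":0,"rx":0,"ry":0,"rz":0,"gripper":0},{"x":0.0025,"y":0.038,"z":0,"rx":0,"ry":0,"rz":0,"gripper":0},{"x":0.0029,"y":0.044,"z":0,"rx":0,"ry":0,"rz":0,"gripper":0},{"x":0.0033,"y":0.05,"z":0,"rx":0,"ry":0,"rz":0,"gripper":0},{"x":0.0035,"y":0.054,"z":0,"rx":0,"ry":0,"rz":0,"gripper":0}]}}

```text
clock: 5.23
tool_pos: [0.5043, 0.1322, 0.0738]
orientation: [0.103, 3.139, -0.0]
force: [0.2, -4.2, 4.9]
grip_width: -0.0002
gripper_force: 2.7
```

>>> {"name": "send_rows", "arguments": {"series": [{"x":0.0003,"y":0.005,"z":0,"rx":0,"ry":0,"rz":0,"gripper":0},{"x":0.0007,"y":0.011,"z":0,"rx":0,"ry":0,"rz":0,"gripper":0},{"x":0.0011,"y":0.017,"z":0,"rx":0,"ry":0,"rz":0,"gripper":0},{"x":0.0015,"y":0.023,"z":0,"rx":0,"ry":0,"rz":0,"gripper":0},{"x":0.0019,"y":0.029,"z":0,"rx":0,"ry":0,"rz":0,"gripper":0},{"x":0.0023,"y":0.035,"z":0,"rx":0,"ry":0,"rz":0,"gripper":0},{"x":0.0027,"y":0.041,"z":0,"rx":0,"ry":0,"rz":0,"gripper":0},{"x":0.003,"y":0.046,"z":0,"rx":0,"ry":0,"rz":0,"gripper":0},{"x":0.003,"y":0.046,"z":0,"rx":0,"ry":0,"rz":0,"gripper":0},{"x":0.003,"y":0.046,"z":0,"rx":0,"ry":0,"rz":0,"gripper":0}]}}

```text
clock: 6.07
tool_pos: [0.5073, 0.1787, 0.0738]
orientation: [0.103, 3.139, 0.001]
force: [-2.3, 2.7, 4.9]
grip_width: 0.0001
gripper_force: 2.6
```

>>> {"name": "send_rows", "arguments": {"series": [{"x":0,"y":0,"z":0,"rx":0,"ry":0,"rz":0,"gripper":0},{"x":0,"y":0,"z":0,"rx":0,"ry":0,"rz":0,"gripper":0},{"x":0,"y":0,"z":0,"rx":0,"ry":0,"rz":0,"gripper":0},{"x":0,"y":0,"z":0,"rx":0,"ry":0,"rz":0,"gripper":0},{"x":0,"y":0,"z":0,"rx":0,"ry":0,"rz":0,"gripper":0}]}}

```text
clock: 6.48
tool_pos: [0.5073, 0.1787, 0.0739]
orientation: [0.104, 3.139, 0.002]
force: [-1.7, 2.1, 5.2]
grip_width: -0.0002
gripper_force: 2.6
```

```bash
python3 - <<'E'
from workcell import sense, imaging
import cv2
im=imaging.camera("wrist");s=sense();print(s["tool_pos"],s["force"])
cv2.imwrite("pics/w2.png",im[:,:,::-1])
E
```

```text
[0.50729261 0.17869563 0.07385364] [-0.63485093  2.54445659  6.32876024]
```

View pics/w2.png

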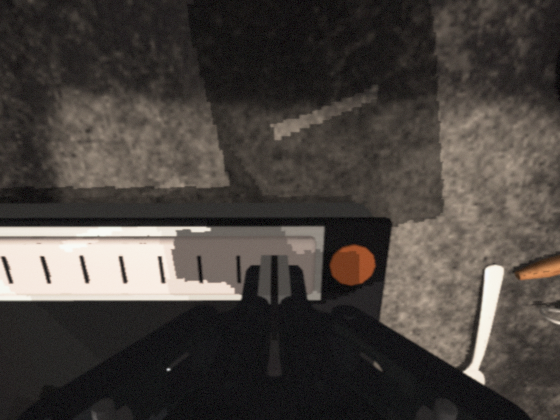

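The fingertips, at about (273,262), rest on the bar just short of its orange end, with the orange mark at (352,265). The force is a steady 5 N or so.

```bash
python3 -c "
from workcell import manip
print(manip.sign_off())"
```

```text
the job is handed in; nothing more can be done
None
```

The fingertips slid along the touch bar from the blue end to the orange end, with about 5 N read at every check, and were still resting there at 5–6 N, about 41 mm from the orange mark, when I handed the job in; the sign-off gave no verdict.

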